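# Fit the chopping blade on the food processor's drive shaft

## Robot

A 7-joint arm with a two-finger parallel gripper is mounted at the origin on a cart in front of the work surface, level with it; the furniture and walls round the work are solid. World frame = base frame: x ahead of the robot, y to its left, z up, the work surface at z = 0. Lengths are in mm, angles in rad, forces in N, time in s.
With the tool pointing down it reaches from about 425 to 800 mm from the base axis. Payload 8.3 kg.
Tool frame: the origin (TCP) lies on the centre line of the jaws, within the pads' length; the fingertips stand 19 mm ahead of it and the grasp point (between the pads) is the TCP (ctrl.tip_reach is the distance from the TCP to the fingertips, in mm); z points along the fingers, y is the line along which they close (so a half turn about z gives the same grasp; the last joint's range is limited). The gripper opens to 85 mm and grips with 20 to 120 N. Pads are 22 mm wide; open, the fingers measure 114 mm over their backs; the gripper's body (76 mm by 85 mm) begins 54 mm behind the grasp point. The pads swing forward as they close: fully open they stand 13 mm farther back than shut.
Start: joints at [1.188, 0.383, 0.016, 1.37, -0.006, 1.388, -0.046], TCP at [196.522, -593.282, 250.279] pointing down, gripper open.
Joint ranges: [-2.95, 2.95], [-0.25, 2.06], [-1.52, 1.56], [0.18, 2.33], [-1.44, 4.58], [0.02, 2.06], [-3.01, 3.01]. Speed limits (rad/s): [2.39, 2.39, 3.01, 3.01, 3.14, 3.14, 3.14].

## Interface

Orientations are given as a 3x3 rotation matrix whose columns are the frame's x, y, z axes.
In Python, from workcell import monitor, snapshot, camera_params, ctrl gives the robot as it stands.
- The arm moves only by the tool drive_tool, never from a script. Its argument "steps" is a list of rows, each an object with "offset": the shift along the tool's x, y, z in units of 25 mm (1.0 is 25 mm), a list of three; "yaw": the turn about the tool's z in units of 6 degrees (1.0 is 6 degrees); "grip": the opening, from -1 (shut) to 1 (fully open). A call has 1 to 20 rows; each row shifts and turns the commanded pose from where the row before left it, along the tool's axes as they then stand; what a row does not reach is not made up. A row lasts 1/10 s, in which the tool goes at most 50 mm and 8.59 degrees, less where a joint would pass 70% of its speed; a pose out of reach is approached as far as the arm can. A call is refused whole if a number of a shift passes 1 or a number of a turn 1, either way. A call with a gripper value outside its range is refused whole. The fingers move at their own pace and stop on an object; "newtons" is the grip in N (left out, the last holds). Time passes only in rows, so rows that do not move let the fingers close. It gives the time, the measured TCP pose, the force, the opening and the grip force at its end, in the units of the state.
- monitor.observe(): the state, without advancing time (a new reading comes with each control period).
- snapshot(name): name is "scene" or "top" or "wrist"; returns the picture (400x640x3 uint8, blue, green, red); there is no depth.
- camera_params(name): a dict with "fx", "fy", "cx", "cy" (pixels), "dist_coeffs" ([k1, k2, p1, p2, k3] as OpenCV has them; the pictures are not rectified), "extrinsics" (4x4, takes a point from camera to world coordinates); the wrist camera has in their place "hand_eye" (4x4, takes a point from camera to tool coordinates, whose origin is the TCP and whose axes are the flange's). Camera axes: x right, y down, z forward; pixel columns grow to the right and rows downward; lengths in mm; the calibration is good to about 2 mm. A picture is of the moment at which its call begins: read the wrist's pose just before it. camera_params takes no time and is no camera call.
- ctrl.finish_job(): hands the job in; it is judged then, once.
The state is a dict: "time": time; "joints": joint angles; "qvel": joint speeds; "effort": joint torques, N m; "eef_pos": TCP position; "ee_rot": TCP orientation; "contact_force": force on the tool from outside, world axes, zero at the start; "moment": the same for the moment, N m; "finger_gap": finger opening in mm; "grasp_force": force on a finger pad.
Only numpy, scipy, OpenCV 4.12 (cv2) and the standard library are available. Lean on these libraries where they do the work, as an engineer would, in place of code of your own. Each camera call takes 0.05 s, during which the arm holds its last target. There are 200 camera calls.

## Task

Get the food processor ready: lift the chopping blade out of the tray, slide its hub down over the drive shaft in the bowl, turn it until it drops over the square drive, then push it down past the spring catch until it sits fully home, upright on the bottom of the bowl. Let go of it, and leave the tray, the garlic and the lemon where they are.

Things in the scene. Friction and masses are not known exactly. Their poses are not given: they have to be found in the camera images.
- processor: Food processor, fixed: white motor base 200 x 178 mm, 70 mm high, a round clear bowl on it without lid (outer diameter 150 mm, inner 144, floor 74 mm and rim 158 mm above the worktop). A drive shaft stands in the middle of the bowl. Origin: centre of the base's underside, on the shaft's axis; z up. The dial faces -x, the bowl's handle stands out 118 mm to +y, below the rim.
- shaft_tip (a point): Top of the drive shaft, on its axis, 154 mm above the worktop. The tip tapers from diameter 7 mm at the top to 14 mm at 147 mm; below that a round steel journal of diameter 14 mm reaches down to the square drive. Two small sprung steel balls stand 3 mm out of the journal's sides at 113 mm.
- drive_top (a point): Top face of the shaft's square drive, 97 mm above the worktop: 18 x 18 mm, 18 mm high. The square may stand at any angle, unrelated to the base's yaw and to this point's axes; the motor's gearing holds it stiffly.
- seat (a point): Top of the round seat (diameter 48 mm) at the foot of the shaft, 79 mm above the worktop. With the blade home its hub stands here.
- blade: Chopping blade, about 150 g: an upright grey plastic hub sleeve, 108 mm high, 44 mm across the foot and 30 to 36 mm above, with a flat finger tab on top and two thin curved steel knives that reach 51 mm from the axis along +y (10 mm up) and -y (27 mm up). Origin: centre of the hub's underside, on the sleeve's axis; z up along it.
- tab (a point): Middle of the blade's finger tab, 96 mm above the blade's origin. The tab is 9 mm thick along the blade's x, 44 mm long along its y, from 84 to 108 mm above the blade's origin. Grip it across x; it can also be turned or pressed down by touching it.
- socket (a point): Mouth of the sleeve in the hub's underside (the blade's origin). Square socket 19.6 x 19.6 mm, sides along the blade's x and y, 28 mm deep, then a 16 mm bore up to 80 mm for the journal. At a wrong angle the hub stops on the square drive, 18 mm above home; within 4 degrees of any of four right angles it drops 8 mm onto the sprung balls; the last 10 mm need a push of 15 to 20 N.
- tray: Shallow beige tray, 116 x 161 mm (long side along its y), 40 mm high, loose. The blade stands upright in it on its 4 mm thick floor, knives roughly along the tray's y. Origin: centre of the underside.
- garlic: Garlic bulb, 60 mm across, 59 mm high; bystander. Origin: underside.
- lemon: Lemon, 72 x 57 x 58 mm, lying; bystander. Origin: underside.

How it is judged:
By the outcome, as a careful person would: the job done as asked, in the order asked, and still so for the second after the job is handed in, with the robot touching nothing.
It also fails if it takes over 64 s, if anything falls off the work surface, if the arm or the gripper's body presses on something with over 40 N, if the wrist force passes 120 N, or if a joint passes its speed limit or range.

## Working session

There is one attempt and no reset: what is moved stays moved. The work goes in short steps, Python scripts to look and compute and a tool call to move; the robot and the scene stay as the last step left them, time stands still between calls to the robot, and variables do not carry over. Pictures are saved under pics/ and viewed, at most 10 in all, crops included, and the job is handed in when it is done.

Besides the shell and the picture viewer there is one more tool, called after "Request:" as name(argument=value, ...), one argument or row to a line, values as JSON. drive_tool: Moves the arm, as the interface text tells. Its arguments: {"type":"object","properties":{"steps":{"type":"array","items":{"type":"object","properties":{"offset":{"type":"array","items":{"type":"number"}},"yaw":{"type":"number"},"grip":{"type":"number"}}}},"newtons":{"type":"number"}},"required":["steps"]}

```bash
mkdir -p pics; python3 - <<'E'
from workcell import monitor, snapshot, camera_params, ctrl
import cv2,numpy as np
o=monitor.observe();print(o)
for n in("scene","top"):
    cv2.imwrite(f"pics/{n}0.png",snapshot(n));p=camera_params(n);print(n,p)
print(camera_params("wrist"),ctrl.tip_reach)
E
```

```text
{'time': 0.0, 'joints': array([ 1.18811328,  0.38424079,  0.01637717,  1.37117737, -0.00626941,
        1.38821541, -0.04649708]), 'qvel': array([ 0.00012118, -0.00087769, -0.00084837,  0.00039325,  0.00173148,
        0.00114095, -0.00024676]), 'effort': array([-9.27757392e-04, -6.27607298e+01,  8.43634643e-01, -3.71830451e+01,
        1.65925361e-02,  1.41506389e-02, -9.78954517e-06]), 'eef_pos': array([ 196.34684249, -592.85157902,  249.2667261 ]), 'ee_rot': array([[ 9.49281881e-01,  3.14425562e-01, -6.90624428e-04],
       [ 3.14426313e-01, -9.49280047e-01,  1.86731175e-03],
       [-6.84654446e-05, -1.98975570e-03, -9.99998018e-01]]), 'contact_force': array([-0.38087377, -0.10614592, -0.18916767]), 'moment': array([-0.00565397,  0.06268532, -0.03259985]), 'grasp_force': 0.0, 'finger_gap': 85.11844428445976}
scene {'fx': 453.5033416136082, 'fy': 453.5033416136082, 'cx': 313.3177289544148, 'cy': 190.14751755838327, 'dist_coeffs': array([-0.05435531,  0.        ,  0.        ,  0.        ,  0.        ]), 'extrinsics': array([[ 5.63497314e-01, -3.36153223e-01,  7.54633545e-01,
      
[... 678 characters left out ...]
03, -3.63683119e-01, -9.31515569e-01,
         1.00097156e+03],
       [ 0.00000000e+00,  0.00000000e+00,  0.00000000e+00,
         1.00000000e+00]])}
{'fx': 338.0811806290089, 'fy': 338.0811806290089, 'cx': 316.3673390201682, 'cy': 201.04316992621776, 'dist_coeffs': array([-0.05109794,  0.        ,  0.        ,  0.        ,  0.        ]), 'hand_eye': array([[-1.24112596e-03, -9.61701424e-01, -2.74096389e-01,
         7.10097625e+01],
       [ 9.99999113e-01, -1.32626354e-03,  1.25301455e-04,
        -4.61371442e-01],
       [-4.84026636e-04, -2.74095990e-01,  9.61702217e-01,
        -1.23201968e+02],
       [ 0.00000000e+00,  0.00000000e+00,  0.00000000e+00,
         1.00000000e+00]])} 19.0
```

View pics/scene0.png

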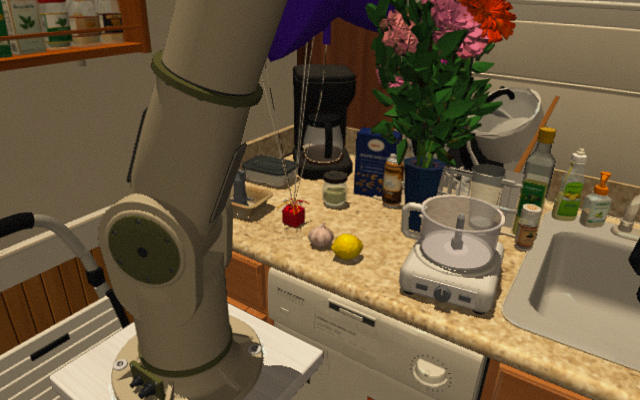

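View pics/top0.png

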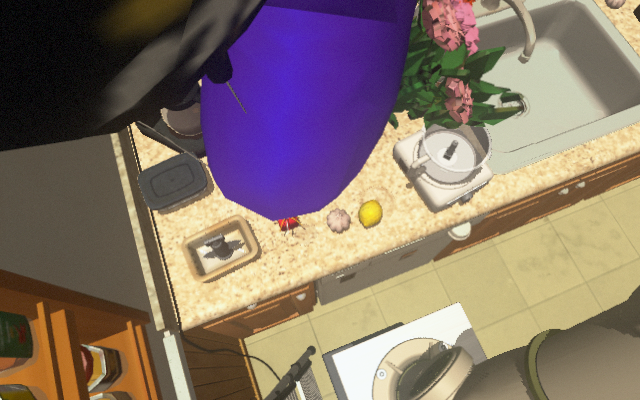

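The scene view shows the processor at about (455,250), the lemon at (347,247), the garlic at (320,237) and the tray at about (250,200), mostly hidden by the arm. In the top view the tray and blade are at about (222,248), the garlic at (339,220), the lemon at (370,213), and the bowl with its shaft at about (452,150). A balloon also hangs on strings over the worktop.

```bash
cat > h.py <<'E'
from workcell import monitor, snapshot, camera_params, ctrl
import cv2,numpy as np
def cam(n,o=None):
    p=camera_params(n);K=np.array([[p['fx'],0,p['cx']],[0,p['fy'],p['cy']],[0,0,1]])
    if n=='wrist':
        T=np.eye(4);T[:3,:3]=o['ee_rot'];T[:3,3]=o['eef_pos'];E=T@p['hand_eye']
    else:E=p['extrinsics']
    return K,p['dist_coeffs'],E
def pix2z(c,uv,z):
    K,d,E=c;q=cv2.undistortPoints(np.array([[uv]],float),K,d)[0,0]
    r=E[:3,:3]@[q[0],q[1],1];return E[:3,3]+r*(z-E[2,3])/r[2]
def proj(c,P):
    K,d,E=c;M=np.linalg.inv(E)
    return cv2.projectPoints(np.atleast_2d(np.array(P,float)),cv2.Rodrigues(M[:3,:3])[0],M[:3,3],K,d)[0][:,0]
E
python3 - <<'E'
from h import *
t=cam('top')
for n,uv,z in[('shaft',(455,143),154),('drive?',(450,157),97),('blade',(222,240),112),('traycen',(221,249),40),('garlic',(339,220),30),('lemon',(370,213),29),('balloonweight',(288,223),20)]:print(n,pix2z(t,uv,z).round())
im=cv2.imread('pics/top0.png')
a=cv2.resize(im[205:290,175:265],None,fx=6,fy=6,interpolation=2)[:510]
b=cv2.resize(im[110:215,385:500],None,fx=4.85,fy=4.85,interpolation=2)[:510]
c=np.hstack([cv2.resize(a,(400,378)),cv2.resize(b,(400,365)).copy()[:365] if 0 else cv2.copyMakeBorder(cv2.resize(b,(400,365)),0,13,0,0,0)])
cv2.imwrite('pics/crop1.png',c)
E
```

```text
shaft [ 460. -263.  154.]
drive? [ 452. -264.   97.]
blade [450. 295. 112.]
traycen [455. 312.  40.]
garlic [423.  30.  30.]
lemon [412. -47.  29.]
balloonweight [464. 146.  20.]
```

View pics/crop1.png

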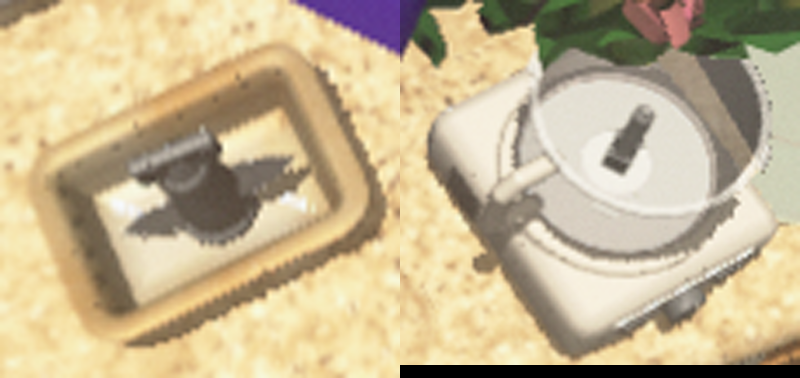

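```bash
python3 - <<'E'
from h import *
from scipy.optimize import least_squares
m={}
for n in('top','scene'):
    im=cv2.imread(f'pics/{n}0.png');h=cv2.cvtColor(im,cv2.COLOR_BGR2HSV)
    k=cv2.inRange(h,(110,120,40),(140,255,255));k=cv2.morphologyEx(k,cv2.MORPH_OPEN,np.ones((3,3)))
    m[n]=k
    if n=='scene':
        for y in range(0,75,8):
            x=np.where(k[y])[0];print(y,x.min() if len(x) else 0,x.max() if len(x) else 0)
    else:
        for y in range(0,225,20):
            x=np.where(k[y])[0];print(y,x.min() if len(x) else 0,x.max() if len(x) else 0)
        for x in range(200,420,20):print(x,np.where(k[:,x])[0].max() if k[:,x].any() else 0)
t,s=cam('top'),cam('scene')
for uv in[(310,20),(265,55)]:
    # scene ray: point at closest to vertical above weight
    K,d,E=s;q=cv2.undistortPoints(np.array([[uv]],float),K,d)[0,0];r=E[:3,:3]@[q[0],q[1],1]
    for dd in(500,600,700,800,900,1000):print(uv,dd,(E[:3,3]+r*dd).round())
K,d,E=t;q=cv2.undistortPoints(np.array([[(300.,110.)]]),K,d)[0,0];r=E[:3,:3]@[q[0],q[1],1]
for dd in(300,400,500,600,700):print('top',dd,(E[:3,3]+r*dd).round())
o=monitor.observe();c=cam('wrist',o);cv2.imwrite('pics/w0.png',snapshot('wrist'))
print(proj(s,[[464,146,z] for z in(20,200,300,400,500,600,700)]).round())
E
```

```text
0 266 415
20 252 411
40 236 408
60 229 404
80 202 400
100 200 395
120 201 386
140 204 375
160 208 365
180 215 350
200 232 331
220 0 0
200 116
220 188
240 204
260 214
280 218
300 214
320 208
340 191
360 168
380 133
400 80
0 288 377
8 284 393
16 282 366
24 279 321
32 276 329
40 273 329
48 270 290
56 268 282
64 0 0
72 0 0
(310, 20) 500 [ 102. -161.  517.]
(310, 20) 600 [ 190. -100.  510.]
(310, 20) 700 [278. -39. 503.]
(310, 20) 800 [365.  21. 496.]
(310, 20) 900 [453.  82. 490.]
(310, 20) 1000 [541. 143. 483.]
(265, 55) 500 [  61. -129.  481.]
(265, 55) 600 [140. -62. 467.]
(265, 55) 700 [220.   5. 453.]
(265, 55) 800 [299.  72. 438.]
(265, 55) 900 [379. 139. 424.]
(265, 55) 1000 [458. 206. 410.]
top 300 [303. 135. 743.]
top 400 [356. 120. 658.]
top 500 [409. 105. 572.]
top 600 [463.  90. 486.]
top 700 [516.  75. 400.]
[[290. 217.]
 [289. 149.]
 [289. 107.]
 [288.  62.]
 [288.  13.]
 [287. -40.]
 [287. -96.]]
```

```bash
python3 - <<'E'
from h import *
t,s=cam('top'),cam('scene')
print('vase base',pix2z(s,(422,232),0).round(), 'shaft scene ray',pix2z(s,(459,216),154).round(),'shaft top',pix2z(t,(454.9,141.6),154).round(1))
for uv in[(205.4,243.3),(223.8,235.8)]:print('tab',pix2z(t,uv,112).round(1))
for z in(200,300,400,500):print('flower top',z,pix2z(t,(455,100),z).round(),pix2z(t,(400,100),z).round(),pix2z(t,(430,30),z).round(),'scene',pix2z(s,(395,50),z).round(),pix2z(s,(500,90),z).round())
E
```

```text
vase base [ 620. -142.    0.] shaft scene ray [ 453. -267.  154.] shaft top [ 462.9 -264.2  154. ]
tab [455.6 330.3 112. ]
tab [457.2 288.4 112. ]
flower top 200 [ 538. -290.  200.] [ 583. -176.  200.] [ 736. -328.  200.] scene [2303.  730.  200.] [1486.  -89.  200.]
flower top 300 [ 489. -231.  300.] [ 528. -131.  300.] [ 662. -265.  300.] scene [1553.  390.  300.] [ 968. -195.  300.]
flower top 400 [ 440. -172.  400.] [473. -87. 400.] [ 588. -201.  400.] scene [802.  51. 400.] [ 450. -302.  400.]
flower top 500 [ 390. -114.  500.] [418. -42. 500.] [ 514. -138.  500.] scene [  52. -288.  500.] [ -68. -409.  500.]
```

View pics/w0.png

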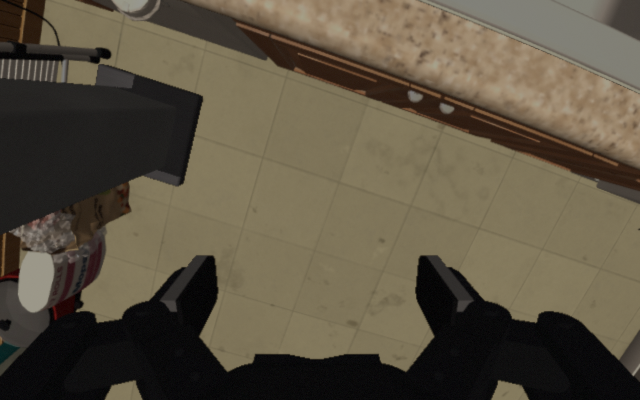

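The wrist view shows only the floor and the worktop edge, with the open fingers at about (190,290) and (450,290). I'll go over the bowl for a look.

Request:
drive_tool(
  steps=[
    {"yaw": 1},
    {"yaw": 1},
    {"yaw": 1},
    {"yaw": 1},
    {"yaw": 1},
    {"yaw": 1},
    {"yaw": 1},
    {"yaw": 1},
  ],
)

```text
validation failed for argument at $.st...
```

Request:
drive_tool(
  steps=[
    {"offset": [0.14, -1, 0.05]},
    {"offset": [0.14, -1, 0.05]},
    {"offset": [0.14, -1, 0.05]},
    {"offset": [0.14, -1, 0.05]},
    {"offset": [0.14, -1, 0.05]},
    {"offset": [0.14, -1, 0.05]},
    {"offset": [0.14, -1, 0.05]},
    {"offset": [0.14, -1, 0.05]},
    {"offset": [0.14, -1, 0.05]},
    {"offset": [0.14, -1, 0.05]},
    {"offset": [0.14, -1, 0.05]},
    {"offset": [0.14, -1, 0.05]},
    {"offset": [0.14, -1, 0.05]},
    {"offset": [0.14, -1, 0.05]},
    {"offset": [0.14, -1, 0.05]},
    {"offset": [0.14, -1, 0.05]},
    {"offset": [0, -0.6, 0]},
    {},
    {},
  ],
)

```text
validation failed for argument at $.st...
```

```bash
python3 - <<'E'
from h import *
o=monitor.observe();print(o['time'],o['eef_pos'],o['ee_rot'].round(3)[:2],o['contact_force'],o['joints'].round(2))
im=snapshot('wrist');cv2.imwrite('pics/w1.png',im);np.save('w1.npy',np.c_[o['ee_rot'],o['eef_pos']])
E
```

```text
0.15 [ 196.41667001 -592.97582638  249.52051456] [[ 0.949  0.314 -0.   ]
 [ 0.314 -0.949  0.001]] [ 0.28760195 -0.10414587 -0.13607405] [ 1.19  0.38  0.02  1.37 -0.01  1.39 -0.05]
```

View pics/w1.png

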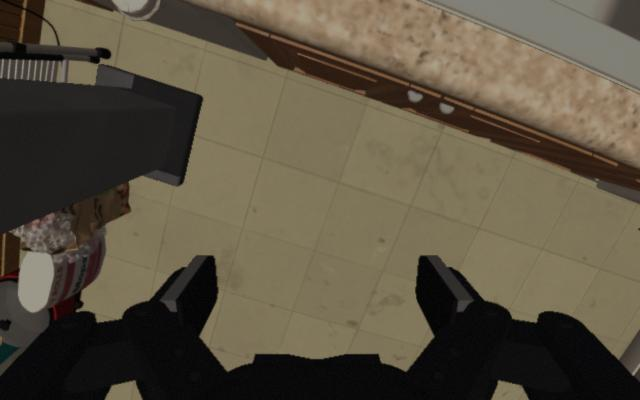

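Nothing moved, because rows need every field. This is the same view as before.

Request:
drive_tool(
  steps=[
    {"offset": [0, 0, 0], "yaw": 1, "grip": 1},
    {"offset": [0, 0, 0], "yaw": 1, "grip": 1},
    {"offset": [0, 0, 0], "yaw": 1, "grip": 1},
    {"offset": [0, 0, 0], "yaw": 1, "grip": 1},
    {"offset": [0, 0, 0], "yaw": 1, "grip": 1},
    {"offset": [0, 0, 0], "yaw": 1, "grip": 1},
    {"offset": [0, 0, 0], "yaw": 1, "grip": 1},
    {"offset": [0, 0, 0], "yaw": 1, "grip": 1},
  ],
)

```text
time: 1.0
eef_pos: [196.5, -593.1, 250.0]
ee_rot: [[0.867, -0.499, -0.0], [-0.499, -0.867, 0.001], [-0.0, -0.0, -1.0]]
contact_force: [0.7, -0.6, 1.0]
finger_gap: 85.4
grasp_force: 0.0
```

Request:
drive_tool(
  steps=[
    {"offset": [0.14, -1, 0.05], "yaw": 0, "grip": 1},
    {"offset": [0.14, -1, 0.05], "yaw": 0, "grip": 1},
    {"offset": [0.14, -1, 0.05], "yaw": 0, "grip": 1},
    {"offset": [0.14, -1, 0.05], "yaw": 0, "grip": 1},
    {"offset": [0.14, -1, 0.05], "yaw": 0, "grip": 1},
    {"offset": [0.14, -1, 0.05], "yaw": 0, "grip": 1},
    {"offset": [0.14, -1, 0.05], "yaw": 0, "grip": 1},
    {"offset": [0.14, -1, 0.05], "yaw": 0, "grip": 1},
    {"offset": [0.14, -1, 0.05], "yaw": 0, "grip": 1},
    {"offset": [0.14, -1, 0.05], "yaw": 0, "grip": 1},
    {"offset": [0.14, -1, 0.05], "yaw": 0, "grip": 1},
    {"offset": [0.14, -1, 0.05], "yaw": 0, "grip": 1},
    {"offset": [0.14, -1, 0.05], "yaw": 0, "grip": 1},
    {"offset": [0.14, -1, 0.05], "yaw": 0, "grip": 1},
    {"offset": [0.14, -1, 0.05], "yaw": 0, "grip": 1},
    {"offset": [0.14, -1, 0.05], "yaw": 0, "grip": 1},
    {"offset": [0, -0.6, 0], "yaw": 0, "grip": 1},
    {"offset": [0, 0, 0], "yaw": 0, "grip": 1},
    {"offset": [0, 0, 0], "yaw": 0, "grip": 1},
  ],
)

```text
time: 2.9
eef_pos: [450.2, -261.0, 230.2]
ee_rot: [[0.869, -0.495, -0.0], [-0.495, -0.869, -0.0], [-0.0, 0.0, -1.0]]
contact_force: [-0.5, 0.1, -0.5]
finger_gap: 85.2
grasp_force: 0.0
```

```bash
python3 - <<'E'
from h import *
o=monitor.observe();print(o['time'],o['eef_pos'],o['ee_rot'].round(3)[:2],o['contact_force'],o['joints'].round(2))
im=snapshot('wrist');cv2.imwrite('pics/w1.png',im);np.save('w1.npy',np.c_[o['ee_rot'],o['eef_pos']])
E
```

```text
2.9 [ 450.24041823 -260.95007406  230.22067589] [[ 0.869 -0.495 -0.   ]
 [-0.495 -0.869 -0.   ]] [-0.53655686  0.11123646 -0.46955885] [ 0.57  0.17 -0.13  1.68  0.02  1.29 -1.64]
```

View pics/w1.png

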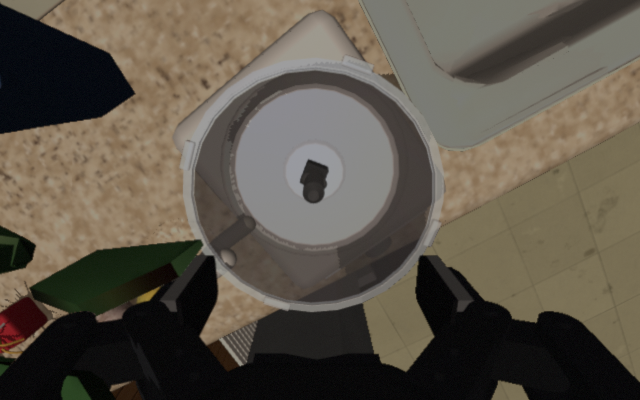

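The wrist view shows the bowl from above. The shaft tip is at about (313,193), the square drive at (314,172) and the seat disc at (315,171). I'll fit the shaft and drive model to its dark silhouette.

```bash
cat > fit.py <<'E'
from h import *
from scipy.optimize import minimize
def circ(x,y,z,r,n=24):
    a=np.linspace(0,2*np.pi,n,endpoint=False);return np.c_[x+r*np.cos(a),y+r*np.sin(a),0*a+z]
def drive_fit(img,A,box=(280,140,350,215),S=8,x0=(460,-265)):
    c=cam('wrist',dict(ee_rot=A[:,:3],eef_pos=A[:,3]))
    x1,y1,x2,y2=box;g=cv2.cvtColor(img,cv2.COLOR_BGR2GRAY)[y1:y2,x1:x2]
    G=cv2.resize(g,None,fx=S,fy=S,interpolation=cv2.INTER_CUBIC)
    T,_=cv2.threshold(g,0,255,cv2.THRESH_OTSU);M=(G<T)
    def mask(p):
        x,y,a=p;R=np.zeros(G.shape,np.uint8);s=[]
        for z in(79,97):s.append(np.c_[x+9*2**.5*np.cos(a+np.pi/4+np.arange(4)*np.pi/2),y+9*2**.5*np.sin(a+np.pi/4+np.arange(4)*np.pi/2),[z]*4])
        for H in(np.vstack(s),np.vstack([circ(x,y,97,7),circ(x,y,147,7)]),np.vstack([circ(x,y,147,7),circ(x,y,154,3.5)])):
            q=(proj(c,H)-[x1,y1]+.5)*S-.5
            cv2.fillConvexPoly(R,cv2.convexHull(np.round(q*16).astype(np.int32)),1,shift=4)
        return R>0
    cost=lambda p:1-(mask(p)&M).sum()/(mask(p)|M).sum()
    res=[]
    for a0 in np.radians(np.arange(0,90,7.5)):
        r=minimize(cost,[*x0,a0],method='Nelder-Mead',options=dict(initial_simplex=np.array([[*x0,a0],[x0[0]+5,x0[1],a0],[x0[0],x0[1]+5,a0],[*x0,a0+.1]]),xatol=.02,fatol=1e-5))
        res.append((r.fun,r.x[0],r.x[1],np.degrees(r.x[2])%90))
    res.sort();print('T',T,*[np.round(r,3) for r in res[:6]],sep='\n')
    return g,T
E
python3 - <<'E'
from fit import *
im=cv2.imread('pics/w1.png');A=np.load('w1.npy')
g,T=drive_fit(im,A)
for r in g[12:68,15:55]:print(''.join('#' if v<45 else '+' if v<T else '.' for v in r))
c=cam('wrist',dict(ee_rot=A[:,:3],eef_pos=A[:,3]));print(pix2z(c,(315,171),79))
E
```

```text
T
94.0
[ 6.10000e-02  4.66656e+02 -2.66507e+02  4.07510e+01]
[ 6.10000e-02  4.66663e+02 -2.66495e+02  4.06700e+01]
[ 6.10000e-02  4.66644e+02 -2.66496e+02  4.07350e+01]
[ 6.20000e-02  4.66711e+02 -2.66473e+02  4.09790e+01]
[ 6.20000e-02  4.66584e+02 -2.66498e+02  4.00130e+01]
[ 6.20000e-02  4.66583e+02 -2.66473e+02  4.03740e+01]
........................................
........................................
........................................
........................................
........................................
........................................
........................................
........................................
.............+#++.......................
............+####+++....................
............+#######++..................
...........+###########++...............
...........+#############++.............
...........+################++..........
..........+###################++........
..........+#####################+.......
.........+######################+.......
.........+######################+.......
.........+#####################
[... 870 characters left out ...]

........+####+++++++++++####+...........
........+####+++++++++++####+...........
........+####+++++++++++####+...........
........+###++++++++++++####+...........
........++###+++++++++++####+...........
.........+###+++++++++++###+............
.........++##+++++++++++##++............
..........++##+++++++++###+.............
...........++##+++++++##++..............
............+++##++####++...............
..............+++++++++.................
........................................
........................................
........................................
........................................
........................................
[ 466.88750139 -267.6003318    79.        ]
```

The fit is good: the shaft is at about (466.6, -266.5) with the square at 40.7° mod 90. Next I'll go low and close to the base, past the balloon strings, to the tray.

```bash
cat > plan.py <<'E'
import numpy as np,json,sys
from workcell import monitor
def plan(wps,grip,start=None,dec=2):
    o=monitor.observe();R=o['ee_rot'];p=np.r_[o['eef_pos'],np.degrees(np.arctan2(R[1,0],R[0,0]))]
    if start is not None:p=np.array(start,float)
    rows=[];key=p.copy()
    for *w,n in wps:
        w=np.array(w,float)
        for i in range(1,n+1):
            t=key+(w-key)*i/n;f=np.radians(p[3]);c,s=np.cos(f),np.sin(f)
            d=(t-p)[:3]/25;of=np.round([c*d[0]+s*d[1],s*d[0]-c*d[1],-d[2]],dec)
            y=np.round(-(t[3]-p[3])/6,dec)
            if abs(of).max()>1 or abs(y)>1:print('OVER',of,y)
            rows.append(dict(offset=of.tolist(),yaw=float(y),grip=grip))
            p[:3]+=25*np.array([c*of[0]+s*of[1],s*of[0]-c*of[1],-of[2]]);p[3]-=6*y
        key=w
    for i in range(0,len(rows),20):print(json.dumps(rows[i:i+20]))
    print(p.round(2))
E
python3 - <<'E'
from plan import *
plan([(450,-240,230,-29.7,1),(428,0,165,90,20),(428,30,165,94,2),(405,146,165,95,6),(400,210,170,95,3),(448,287,200,92,5)],-0.6,start=(450.24,-261,230.2,-29.7))
E
```

```text
[{"offset": [-0.42, -0.72, 0.01], "yaw": -0.0, "grip": -0.6}, {"offset": [-0.28, -0.4, 0.13], "yaw": -1.0, "grip": -0.6}, {"offset": [-0.23, -0.42, 0.13], "yaw": -1.0, "grip": -0.6}, {"offset": [-0.19, -0.45, 0.13], "yaw": -0.99, "grip": -0.6}, {"offset": [-0.14, -0.46, 0.13], "yaw": -1.0, "grip": -0.6}, {"offset": [-0.09, -0.47, 0.13], "yaw": -1.0, "grip": -0.6}, {"offset": [-0.05, -0.48, 0.13], "yaw": -1.0, "grip": -0.6}, {"offset": [0.01, -0.48, 0.13], "yaw": -0.99, "grip": -0.6}, {"offset": [0.06, -0.48, 0.13], "yaw": -1.0, "grip": -0.6}, {"offset": [0.11, -0.47, 0.13], "yaw": -1.0, "grip": -0.6}, {"offset": [0.16, -0.46, 0.13], "yaw": -1.0, "grip": -0.6}, {"offset": [0.2, -0.43, 0.13], "yaw": -0.99, "grip": -0.6}, {"offset": [0.25, -0.42, 0.13], "yaw": -1.0, "grip": -0.6}, {"offset": [0.29, -0.38, 0.13], "yaw": -1.0, "grip": -0.6}, {"offset": [0.32, -0.36, 0.13], "yaw": -0.99, "grip": -0.6}, {"offset": [0.37, -0.32, 0.13], "yaw": -1.0, "grip": -0.6}, {"offset": [0.39, -0.27, 0.13], "yaw": -1.0, "grip": -0.6}, {"offset": [0.42, -0.24, 0.13], "yaw": -1.0, "grip": -0.6}, {"offset":
[... 455 characters left out ...]
 "grip": -0.6}, {"offset": [0.79, -0.1, -0.0], "yaw": -0.03, "grip": -0.6}, {"offset": [0.78, -0.09, -0.0], "yaw": -0.03, "grip": -0.6}, {"offset": [0.78, -0.08, -0.0], "yaw": -0.02, "grip": -0.6}, {"offset": [0.86, 0.0, -0.07], "yaw": -0.0, "grip": -0.6}, {"offset": [0.86, 0.01, -0.07], "yaw": -0.0, "grip": -0.6}, {"offset": [0.85, 0.01, -0.06], "yaw": -0.0, "grip": -0.6}, {"offset": [0.58, 0.44, -0.24], "yaw": 0.1, "grip": -0.6}, {"offset": [0.59, 0.43, -0.24], "yaw": 0.1, "grip": -0.6}, {"offset": [0.59, 0.42, -0.24], "yaw": 0.1, "grip": -0.6}, {"offset": [0.59, 0.42, -0.24], "yaw": 0.1, "grip": -0.6}, {"offset": [0.6, 0.41, -0.24], "yaw": 0.1, "grip": -0.6}]
[448.04 287.05 199.95  91.98]
```

Request:
drive_tool(
  steps=[
    {"offset": [-0.4, -0.7, 0], "yaw": 0, "grip": -0.6},
    {"offset": [-0.28, -0.4, 0.13], "yaw": -1, "grip": -0.6},
    {"offset": [-0.23, -0.42, 0.13], "yaw": -1, "grip": -0.6},
    {"offset": [-0.19, -0.45, 0.13], "yaw": -1, "grip": -0.6},
    {"offset": [-0.14, -0.46, 0.13], "yaw": -1, "grip": -0.6},
    {"offset": [-0.09, -0.47, 0.13], "yaw": -1, "grip": -0.6},
    {"offset": [-0.05, -0.48, 0.13], "yaw": -1, "grip": -0.6},
    {"offset": [0.01, -0.48, 0.13], "yaw": -1, "grip": -0.6},
    {"offset": [0.06, -0.48, 0.13], "yaw": -1, "grip": -0.6},
    {"offset": [0.11, -0.47, 0.13], "yaw": -1, "grip": -0.6},
    {"offset": [0.16, -0.46, 0.13], "yaw": -1, "grip": -0.6},
    {"offset": [0.2, -0.43, 0.13], "yaw": -1, "grip": -0.6},
    {"offset": [0.25, -0.42, 0.13], "yaw": -1, "grip": -0.6},
    {"offset": [0.29, -0.38, 0.13], "yaw": -1, "grip": -0.6},
    {"offset": [0.32, -0.36, 0.13], "yaw": -1, "grip": -0.6},
    {"offset": [0.37, -0.32, 0.13], "yaw": -1, "grip": -0.6},
    {"offset": [0.39, -0.27, 0.13], "yaw": -1, "grip": -0.6},
    {"offset": [0.42, -0.24, 0.13], "yaw": -1, "grip": -0.6},
    {"offset": [0.44, -0.19, 0.13], "yaw": -1, "grip": -0.6},
    {"offset": [0.46, -0.14, 0.13], "yaw": -1, "grip": -0.6},
  ],
)

```text
time: 4.95
eef_pos: [428.9, -13.4, 168.6]
ee_rot: [[0.097, 0.995, 0.0], [0.995, -0.097, -0.0], [-0.0, 0.0, -1.0]]
contact_force: [-0.1, 0.2, 0.5]
finger_gap: 16.9
grasp_force: 0.0
```

Request:
drive_tool(
  steps=[
    {"offset": [0.48, -0.09, 0.13], "yaw": -1, "grip": -0.6},
    {"offset": [0.6, 0, 0], "yaw": -0.3, "grip": -0.6},
    {"offset": [0.6, 0, 0], "yaw": -0.3, "grip": -0.6},
    {"offset": [0.78, -0.1, 0], "yaw": 0, "grip": -0.6},
    {"offset": [0.78, -0.1, 0], "yaw": 0, "grip": -0.6},
    {"offset": [0.78, -0.1, 0], "yaw": 0, "grip": -0.6},
  ],
)

```text
time: 5.55
eef_pos: [415.9, 88.7, 165.7]
ee_rot: [[-0.067, 0.998, 0.001], [0.998, 0.067, 0.0], [0.0, 0.001, -1.0]]
contact_force: [-0.3, 1.2, -0.3]
finger_gap: 17.0
grasp_force: 0.0
```

Request:
drive_tool(
  steps=[
    {"offset": [0.8, -0.1, 0], "yaw": 0, "grip": -0.6},
    {"offset": [0.8, -0.1, 0], "yaw": 0, "grip": -0.6},
    {"offset": [0.8, -0.1, 0], "yaw": 0, "grip": -0.6},
    {"offset": [0.85, 0, -0.05], "yaw": 0, "grip": -0.6},
  ],
)

```text
time: 5.95
eef_pos: [402.5, 169.2, 166.8]
ee_rot: [[-0.067, 0.998, 0.0], [0.998, 0.067, -0.0], [-0.0, 0.0, -1.0]]
contact_force: [-0.2, 0.3, -0.3]
finger_gap: 17.0
grasp_force: 0.0
```

Request:
drive_tool(
  steps=[
    {"offset": [0.85, 0, -0.05], "yaw": 0, "grip": -0.6},
    {"offset": [0.85, 0, -0.05], "yaw": 0, "grip": -0.6},
    {"offset": [0.6, 0.4, -0.25], "yaw": 0.1, "grip": 0.4},
    {"offset": [0.6, 0.4, -0.25], "yaw": 0.1, "grip": 0.4},
    {"offset": [0.6, 0.4, -0.25], "yaw": 0.1, "grip": 0.4},
    {"offset": [0.6, 0.4, -0.25], "yaw": 0.1, "grip": 0.4},
    {"offset": [0.6, 0.4, -0.25], "yaw": 0.1, "grip": 0.4},
    {"offset": [0, 0, 0], "yaw": 0, "grip": 0.4},
    {"offset": [0, 0, 0], "yaw": 0, "grip": 0.4},
  ],
)

```text
time: 6.85
eef_pos: [446.0, 288.1, 200.1]
ee_rot: [[-0.016, 1.0, -0.001], [1.0, 0.016, 0.0], [0.0, -0.001, -1.0]]
contact_force: [-0.1, 0.0, -0.3]
finger_gap: 59.7
grasp_force: 0.0
```

```bash
python3 - <<'E'
from h import *
o=monitor.observe();print(o['time'],o['eef_pos'],o['ee_rot'].round(3)[:2],o['contact_force'],o['joints'].round(2))
im=snapshot('wrist');cv2.imwrite('pics/w2.png',im);np.save('w2.npy',np.c_[o['ee_rot'],o['eef_pos']])
E
```

```text
6.85 [445.96894799 288.13475178 200.14884118] [[-0.016  1.    -0.001]
 [ 1.     0.016  0.   ]] [-0.10910598  0.0126948  -0.33869912] [-0.05  0.28 -0.7   1.68  0.19  1.25 -0.77]
```

View pics/w2.png

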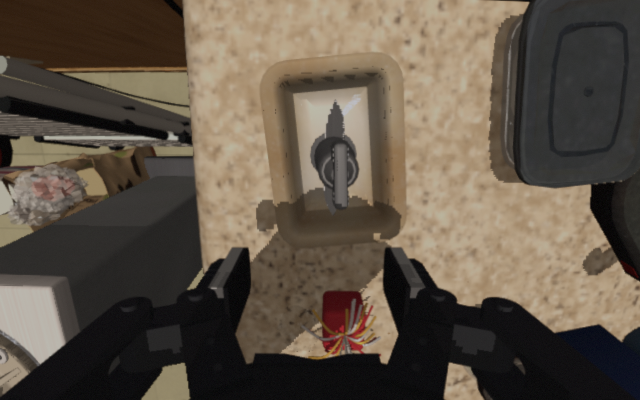

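The tray sits upright at about (333,150). The tab's top face runs from about (340,143) to (342,207), and the red balloon weight is at (343,320).

```bash
python3 - <<'E'
from h import *
im=cv2.imread('pics/w2.png');A=np.load('w2.npy');c=cam('wrist',dict(ee_rot=A[:,:3],eef_pos=A[:,3]))
g=cv2.cvtColor(im,cv2.COLOR_BGR2GRAY)
for y in range(134,216,3):print(y,' '.join('%3d'%v for v in g[y,322:360]))
for uv in[(340.5,143),(341.5,207)]:print(pix2z(c,uv,112))
print([pix2z(c,u,40).round() for u in((262,60),(406,60),(404,240),(275,240))])
E
```

```text
134 115  94 118 151  92  77  75  72  73  74  75  75  75  74  74  74  75  74  74  77  99 136 137 154 160 171 172 172 172 172 171 171 171 171 171 170 170 168
137  90  92 109 136  82  66  58  54  55  50  49  49  47  49  52  52  56  59  62  67  74  82  71  88  89  92 105 133 162 171 170 170 170 170 169 169 169 169
140  60  50  48  47  47  49  48  47  50  48  49  48  47  45  44  44  44  42  43  44  45  51  56  70  79  84  87  89 100 130 155 168 169 169 168 168 167 167
143  45  46  47  47  48  48  48  47  48  45  42  39  40  41  50  55  60  59  62  60  61  57  52  45  45  49  67  81  87  89 100 133 159 167 167 167 167 166
146  46  48  47  47  47  47  49  47  42  38  39  40  60  81  93  99 103 101  99 100  99  98  93  83  65  48  47  48  64  79  84  86 103 141 164 166 166 166
149  45  45  45  47  46  47  48  48  47  45  69 101  77  89  99 109 116 115 113 112 110 106  96  87  80  85  94  54  44  48  62  77  88 115 157 165 166 165
152  45  46  47  47  47  49  51  55  55  40  40  48  68  88  97 108 115 115 113 112 110 106  98  86  74  52  54  47  45  44  41  47  67  94 131 162 165 165
155  45 
[... 2758 characters left out ...]
9  79  79  77  75  74  75  74  74  71  68
209  72  70  70  68  68  67  68  72  73  75  75  74  76  72  62  55  51  49  49  48  49  53  54  55  60  63  62  62  63  62  63  61  61  60  60  59  60  59
212  59  61  59  60  60  61  59  61  65  70  73  72  68  61  61  61  60  61  62  62  62  62  61  62  62  61  61  61  62  62  62  60  61  60  61  60  59  59
215  59  59  58  58  61  59  60  60  60  60  62  57  60  59  59  59  59  58  58  61  60  60  59  60  60  59  60  59  61  59  60  60  59  59  59  61  59  60
[461.44702668 335.9062024  112.        ]
[463.50904842 294.41866342 112.        ]
[array([403., 392.,  40.]), array([516., 394.,  40.]), array([527., 242.,  40.]), array([410., 241.,  40.])]
```

Request:
drive_tool(
  steps=[
    {"offset": [0.35, 0.22, 0], "yaw": -0.2, "grip": 0.1},
    {"offset": [0.36, 0.22, 0.4], "yaw": 0, "grip": 0.1},
    {"offset": [0.36, 0.22, 0.4], "yaw": 0, "grip": 0.1},
    {"offset": [0, 0, 0.6], "yaw": 0, "grip": 0.1},
    {"offset": [0, 0, 0.6], "yaw": 0, "grip": 0.1},
    {"offset": [0, 0, 0], "yaw": 0, "grip": 0.1},
  ],
)

```text
time: 7.5
eef_pos: [460.6, 313.7, 147.2]
ee_rot: [[-0.037, 0.999, -0.004], [0.999, 0.037, -0.003], [-0.003, -0.004, -1.0]]
contact_force: [0.4, 0.9, 0.4]
finger_gap: 46.9
grasp_force: 0.0
```

```bash
python3 - <<'E'
from h import *
o=monitor.observe();print(o['time'],o['eef_pos'],o['ee_rot'].round(3)[:2],o['finger_gap'],o['contact_force'])
im=snapshot('wrist');cv2.imwrite('pics/w3.png',im);np.save('w3.npy',np.c_[o['ee_rot'],o['eef_pos']])
c=cam('wrist',o);print(proj(c,[[462.3,315.2+d,112] for d in(-22,0,22)]))
cv2.imwrite('pics/w3c.png',cv2.resize(im[150:400,190:470],None,fx=2,fy=2))
E
```

```text
7.5 [460.57680715 313.68951077 147.1996097 ] [[-0.037  0.999 -0.004]
 [ 0.999  0.037 -0.003]] 46.89385484903635 [0.42049208 0.90661847 0.38175078]
[[316.08706948 284.3277813 ]
 [317.6338815  245.79552574]
 [319.29806896 204.22443443]]
```

View pics/w3c.png

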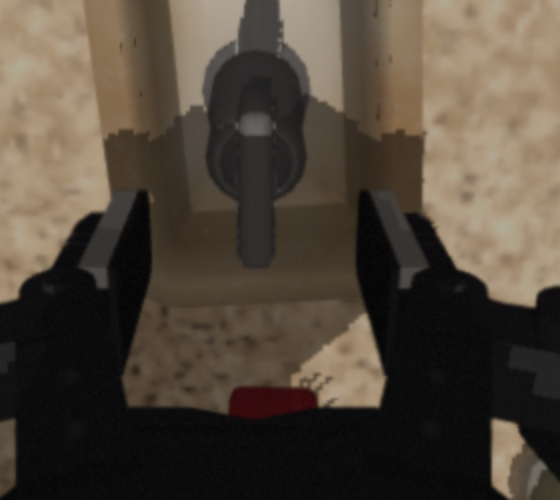

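The tab runs from (318,205) to (318.5,283), centred between the fingers at 265 and 369 and aligned with them. I'll go down and grip.

Request:
drive_tool(
  steps=[
    {"offset": [0.04, 0, 0.5], "yaw": 0, "grip": 0.1},
    {"offset": [0, 0, 0.5], "yaw": 0, "grip": 0.1},
    {"offset": [0, 0, 0.5], "yaw": 0, "grip": 0.1},
    {"offset": [0, 0, 0], "yaw": 0, "grip": 0.1},
    {"offset": [0, 0, 0], "yaw": 0, "grip": 0.1},
  ],
)

```text
time: 8.05
eef_pos: [461.7, 316.1, 112.5]
ee_rot: [[-0.037, 0.999, -0.001], [0.999, 0.037, -0.0], [-0.0, -0.001, -1.0]]
contact_force: [0.2, 1.4, 0.1]
finger_gap: 47.1
grasp_force: 0.0
```

Request:
drive_tool(
  steps=[
    {"offset": [0, 0, 0.1], "yaw": 0, "grip": -1},
    {"offset": [0, 0, 0], "yaw": 0, "grip": -1},
    {"offset": [0, 0, 0], "yaw": 0, "grip": -1},
    {"offset": [0, 0, 0], "yaw": 0, "grip": -1},
    {"offset": [0, 0, 0], "yaw": 0, "grip": -1},
    {"offset": [0, 0, 0], "yaw": 0, "grip": -1},
    {"offset": [0, 0, 0], "yaw": 0, "grip": -1},
  ],
  newtons=80,
)

```text
time: 8.75
eef_pos: [462.1, 316.4, 110.7]
ee_rot: [[-0.037, 0.999, 0.001], [0.999, 0.037, 0.0], [0.0, 0.001, -1.0]]
contact_force: [-0.3, 0.0, 3.3]
finger_gap: 7.0
grasp_force: 78.7
```

Request:
drive_tool(
  steps=[
    {"offset": [0, 0, -0.2], "yaw": 0, "grip": -1},
    {"offset": [0, 0, -0.4], "yaw": 0, "grip": -1},
    {"offset": [0, 0, -0.6], "yaw": 0, "grip": -1},
    {"offset": [0, 0, -0.7], "yaw": 0, "grip": -1},
    {"offset": [0, 0, -0.7], "yaw": 0, "grip": -1},
    {"offset": [0, 0, -0.6], "yaw": 0, "grip": -1},
    {"offset": [0, 0, 0], "yaw": 0, "grip": -1},
  ],
)

```text
time: 9.45
eef_pos: [462.9, 317.2, 193.5]
ee_rot: [[-0.037, 0.999, 0.004], [0.999, 0.037, 0.002], [0.002, 0.004, -1.0]]
contact_force: [0.6, 0.6, -1.2]
finger_gap: 7.0
grasp_force: 78.2
```

```bash
python3 - <<'E'
from h import *
from plan import *
o=monitor.observe();print(o['time'],o['eef_pos'],o['finger_gap'],o['contact_force'])
im=snapshot('wrist');cv2.imwrite('pics/w4.png',im)
cv2.imwrite('pics/w4c.png',cv2.resize(im[100:400,170:490],None,fx=1.5,fy=1.5))
x,y=466.6,-266.5;f=np.radians(130.7);tx,ty=x-100*np.cos(f),y-100*np.sin(f);print(tx,ty)
plan([(400,215,192,92.1,7),(405,146,192,95,4),(426,30,192,97,6)],-1)
plan([(428,-60,200,105,5),(428,-110,290,110,5),(452,-160,290,120,4)],-1,start=(426,30,192,97))
E
```

```text
9.45 [462.89124799 317.23078362 193.46475571] 7.026323218078747 [ 0.57020999  0.59722209 -1.17305037]
531.8098403830393 -342.31343361976525
[{"offset": [-0.57, -0.38, -0.0], "yaw": 0.0, "grip": -1}, {"offset": [-0.56, -0.38, -0.0], "yaw": 0.0, "grip": -1}, {"offset": [-0.57, -0.37, -0.0], "yaw": 0.0, "grip": -1}, {"offset": [-0.57, -0.38, -0.0], "yaw": 0.0, "grip": -1}, {"offset": [-0.57, -0.38, -0.01], "yaw": 0.0, "grip": -1}, {"offset": [-0.56, -0.38, 0.0], "yaw": 0.0, "grip": -1}, {"offset": [-0.57, -0.38, 0.0], "yaw": 0.0, "grip": -1}, {"offset": [-0.69, 0.03, 0.0], "yaw": -0.12, "grip": -1}, {"offset": [-0.7, 0.01, 0.0], "yaw": -0.12, "grip": -1}, {"offset": [-0.69, 0.01, 0.0], "yaw": -0.12, "grip": -1}, {"offset": [-0.69, -0.0, 0.0], "yaw": -0.12, "grip": -1}, {"offset": [-0.78, 0.07, 0.0], "yaw": -0.06, "grip": -1}, {"offset": [-0.78, 0.07, 0.0], "yaw": -0.05, "grip": -1}, {"offset": [-0.79, 0.06, 0.0], "yaw": -0.06, "grip": -1}, {"offset": [-0.78, 0.06, 0.0], "yaw": -0.05, "grip": -1}, {"offset": [-0.79, 0.05, 0.0], "yaw": -0.06, "grip": -1}, {"offset": [-0.78, 0.05, 0.0], "y
[... 234 characters left out ...]
-1}, {"offset": [-0.71, -0.13, -0.07], "yaw": -0.27, "grip": -1}, {"offset": [-0.7, -0.15, -0.06], "yaw": -0.26, "grip": -1}, {"offset": [-0.39, -0.1, -0.72], "yaw": -0.17, "grip": -1}, {"offset": [-0.39, -0.11, -0.72], "yaw": -0.17, "grip": -1}, {"offset": [-0.38, -0.12, -0.72], "yaw": -0.16, "grip": -1}, {"offset": [-0.38, -0.12, -0.72], "yaw": -0.17, "grip": -1}, {"offset": [-0.38, -0.13, -0.72], "yaw": -0.17, "grip": -1}, {"offset": [-0.55, 0.05, -0.0], "yaw": -0.41, "grip": -1}, {"offset": [-0.55, 0.03, -0.0], "yaw": -0.42, "grip": -1}, {"offset": [-0.56, 0.01, -0.0], "yaw": -0.42, "grip": -1}, {"offset": [-0.55, -0.02, -0.0], "yaw": -0.41, "grip": -1}]
[ 451.98 -159.98  290.    119.98]
```

View pics/w4c.png

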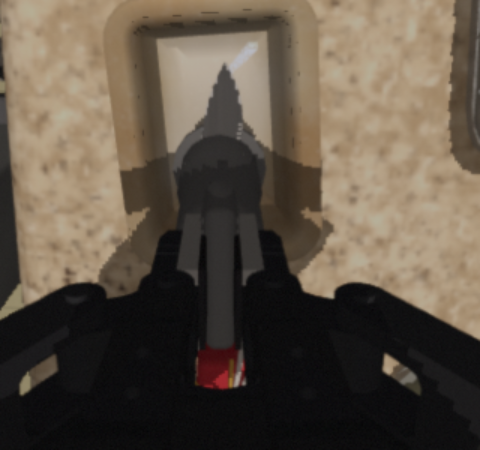

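The blade is lifted clean of the tray, with the tab between the fingers at about (218,270). Now I'll carry it back at z≈192.

Request:
drive_tool(
  steps=[
    {"offset": [-0.57, -0.38, 0], "yaw": 0, "grip": -1},
    {"offset": [-0.57, -0.38, 0], "yaw": 0, "grip": -1},
    {"offset": [-0.57, -0.38, 0], "yaw": 0, "grip": -1},
    {"offset": [-0.57, -0.38, 0], "yaw": 0, "grip": -1},
    {"offset": [-0.57, -0.38, 0], "yaw": 0, "grip": -1},
    {"offset": [-0.57, -0.38, 0], "yaw": 0, "grip": -1},
    {"offset": [-0.57, -0.38, 0], "yaw": 0, "grip": -1},
    {"offset": [-0.7, 0.03, 0], "yaw": -0.12, "grip": -1},
    {"offset": [-0.7, 0.01, 0], "yaw": -0.12, "grip": -1},
    {"offset": [-0.7, 0.01, 0], "yaw": -0.12, "grip": -1},
    {"offset": [-0.7, 0, 0], "yaw": -0.12, "grip": -1},
  ],
)

```text
time: 10.6
eef_pos: [403.8, 143.3, 189.6]
ee_rot: [[-0.088, 0.996, -0.001], [0.996, 0.088, -0.0], [-0.0, -0.001, -1.0]]
contact_force: [-0.3, 0.2, -0.3]
finger_gap: 6.9
grasp_force: 78.2
```

Request:
drive_tool(
  steps=[
    {"offset": [-0.78, 0.07, 0], "yaw": -0.05, "grip": -1},
    {"offset": [-0.78, 0.07, 0], "yaw": -0.05, "grip": -1},
    {"offset": [-0.78, 0.07, 0], "yaw": -0.05, "grip": -1},
    {"offset": [-0.78, 0.05, 0], "yaw": -0.05, "grip": -1},
    {"offset": [-0.78, 0.05, 0], "yaw": -0.05, "grip": -1},
    {"offset": [-0.78, 0.05, 0], "yaw": -0.05, "grip": -1},
  ],
)

```text
time: 11.2
eef_pos: [424.5, 27.8, 189.5]
ee_rot: [[-0.119, 0.993, -0.001], [0.993, 0.119, -0.0], [0.0, -0.001, -1.0]]
contact_force: [-0.0, -0.4, -1.0]
finger_gap: 7.1
grasp_force: 78.2
```

```bash
python3 - <<'E'
from h import *
from plan import *
o=monitor.observe();print(o['time'],o['eef_pos'],o['finger_gap'],o['contact_force'])
f=np.radians(-49.3);tx,ty=466.6-100*np.cos(f),-266.5-100*np.sin(f);print(tx,ty)
plan([(430,-50,196,20,13),(418,-115,275,-30,9),(tx,ty,290,-49.3,8)],-1)
E
```

```text
11.2 [424.46378604  27.78154937 189.50441102] 7.110261019729065 [-0.00818627 -0.43374945 -1.04147008]
401.3901596169608 -190.68656638023478
[{"offset": [-0.24, -0.01, -0.02], "yaw": 0.98, "grip": -1}, {"offset": [-0.24, 0.01, -0.02], "yaw": 0.99, "grip": -1}, {"offset": [-0.24, 0.04, -0.02], "yaw": 0.98, "grip": -1}, {"offset": [-0.23, 0.06, -0.02], "yaw": 0.99, "grip": -1}, {"offset": [-0.22, 0.09, -0.02], "yaw": 0.98, "grip": -1}, {"offset": [-0.22, 0.1, -0.02], "yaw": 0.99, "grip": -1}, {"offset": [-0.2, 0.13, -0.02], "yaw": 0.98, "grip": -1}, {"offset": [-0.19, 0.15, -0.02], "yaw": 0.99, "grip": -1}, {"offset": [-0.17, 0.17, -0.02], "yaw": 0.98, "grip": -1}, {"offset": [-0.15, 0.19, -0.02], "yaw": 0.99, "grip": -1}, {"offset": [-0.13, 0.2, -0.02], "yaw": 0.98, "grip": -1}, {"offset": [-0.11, 0.21, -0.02], "yaw": 0.99, "grip": -1}, {"offset": [-0.09, 0.22, -0.02], "yaw": 0.98, "grip": -1}, {"offset": [-0.15, 0.25, -0.35], "yaw": 0.93, "grip": -1}, {"offset": [-0.13, 0.27, -0.35], "yaw": 0.92, "grip": -1}, {"offset": [-0.09, 0.28, -0.35], "yaw": 0.93, "grip": -1}, {"offset": [-0.07, 0.28, -0.35], "yaw": 0.93, "grip": -1}, {"offset": [-0.04, 0.29, -0.36], "yaw": 0.92, "grip": -1}, {"offset": [-0.02, 0.3, -0.35], "yaw": 0.93, "grip": -1}, {"offset": [0.02, 0.29, -0.35], "yaw": 0.92, "grip": -1}]
[{"offset": [0.04, 0.29, -0.35], "yaw": 0.93, "grip": -1}, {"offset": [0.07, 0.29, -0.35], "yaw": 0.93, "grip": -1}, {"offset": [0.12, 0.37, -0.07], "yaw": 0.4, "grip": -1}, {"offset": [0.13, 0.36, -0.08], "yaw": 0.4, "grip": -1}, {"offset": [0.15, 0.36, -0.07], "yaw": 0.4, "grip": -1}, {"offset": [0.16, 0.35, -0.08], "yaw": 0.4, "grip": -1}, {"offset": [0.18, 0.35, -0.07], "yaw": 0.41, "grip": -1}, {"offset": [0.19, 0.33, -0.08], "yaw": 0.4, "grip": -1}, {"offset": [0.21, 0.33, -0.07], "yaw": 0.4, "grip": -1}, {"offset": [0.22, 0.32, -0.08], "yaw": 0.4, "grip": -1}]
[ 401.44 -190.77  290.    -49.29]
```

Request:
drive_tool(
  steps=[
    {"offset": [-0.24, 0, -0.02], "yaw": 0.98, "grip": -1},
    {"offset": [-0.24, 0.01, -0.02], "yaw": 0.98, "grip": -1},
    {"offset": [-0.24, 0.04, -0.02], "yaw": 0.98, "grip": -1},
    {"offset": [-0.23, 0.06, -0.02], "yaw": 0.98, "grip": -1},
    {"offset": [-0.22, 0.09, -0.02], "yaw": 0.98, "grip": -1},
    {"offset": [-0.22, 0.1, -0.02], "yaw": 0.98, "grip": -1},
    {"offset": [-0.2, 0.13, -0.02], "yaw": 0.98, "grip": -1},
    {"offset": [-0.19, 0.15, -0.02], "yaw": 0.98, "grip": -1},
    {"offset": [-0.17, 0.17, -0.02], "yaw": 0.98, "grip": -1},
    {"offset": [-0.15, 0.19, -0.02], "yaw": 0.98, "grip": -1},
    {"offset": [-0.13, 0.2, -0.02], "yaw": 0.98, "grip": -1},
    {"offset": [-0.11, 0.21, -0.02], "yaw": 0.98, "grip": -1},
    {"offset": [-0.09, 0.22, -0.02], "yaw": 0.98, "grip": -1},
    {"offset": [-0.15, 0.25, -0.35], "yaw": 0.93, "grip": -1},
    {"offset": [-0.13, 0.27, -0.35], "yaw": 0.93, "grip": -1},
    {"offset": [-0.09, 0.28, -0.35], "yaw": 0.93, "grip": -1},
    {"offset": [-0.07, 0.28, -0.35], "yaw": 0.93, "grip": -1},
    {"offset": [-0.04, 0.29, -0.35], "yaw": 0.93, "grip": -1},
    {"offset": [-0.02, 0.3, -0.35], "yaw": 0.93, "grip": -1},
    {"offset": [0.02, 0.29, -0.35], "yaw": 0.93, "grip": -1},
  ],
)

```text
time: 13.2
eef_pos: [421.4, -99.9, 257.5]
ee_rot: [[0.946, -0.324, -0.002], [-0.324, -0.946, 0.0], [-0.002, 0.0, -1.0]]
contact_force: [0.3, -0.5, -1.0]
finger_gap: 7.1
grasp_force: 78.2
```

Request:
drive_tool(
  steps=[
    {"offset": [0.04, 0.29, -0.35], "yaw": 0.93, "grip": -1},
    {"offset": [0.07, 0.29, -0.35], "yaw": 0.93, "grip": -1},
    {"offset": [0.12, 0.37, -0.08], "yaw": 0.4, "grip": -1},
    {"offset": [0.13, 0.36, -0.08], "yaw": 0.4, "grip": -1},
    {"offset": [0.15, 0.36, -0.08], "yaw": 0.4, "grip": -1},
    {"offset": [0.16, 0.35, -0.08], "yaw": 0.4, "grip": -1},
    {"offset": [0.18, 0.35, -0.08], "yaw": 0.4, "grip": -1},
    {"offset": [0.19, 0.33, -0.08], "yaw": 0.4, "grip": -1},
    {"offset": [0.21, 0.33, -0.08], "yaw": 0.4, "grip": -1},
    {"offset": [0.22, 0.32, -0.08], "yaw": 0.4, "grip": -1},
    {"offset": [0, 0, 0], "yaw": 0, "grip": -1},
    {"offset": [0, 0, 0], "yaw": 0, "grip": -1},
    {"offset": [0, 0, 0], "yaw": 0, "grip": -1},
  ],
)

```text
time: 14.5
eef_pos: [403.1, -189.4, 291.5]
ee_rot: [[0.656, -0.755, -0.0], [-0.755, -0.656, 0.0], [-0.0, -0.0, -1.0]]
contact_force: [0.2, -0.2, -1.0]
finger_gap: 7.4
grasp_force: 78.2
```

```bash
python3 - <<'E'
from fit import *
o=monitor.observe();print(o['time'],o['eef_pos'],o['ee_rot'].round(3),o['finger_gap'],o['contact_force'])
im=snapshot('wrist');cv2.imwrite('pics/w5.png',im);A=np.c_[o['ee_rot'],o['eef_pos']];np.save('w5.npy',A)
c=cam('wrist',o);q=proj(c,[[466.6,-266.5,154],[466.6,-266.5,79]]);print(q)
x1,y1=(q.min(0)-25).astype(int);x2,y2=(q.max(0)+25).astype(int);y1=max(y1,0)
g,T=drive_fit(im,A,(x1,y1,x2,y2))
for r in g[::1]:print(''.join('#' if v<45 else '+' if v<T else '.' for v in r))
E
```

```text
14.5 [ 403.14603902 -189.38921152  291.5076171 ] [[ 0.656 -0.755 -0.   ]
 [-0.755 -0.656  0.   ]
 [-0.    -0.    -1.   ]] 7.352602603068871 [ 0.20714389 -0.20075381 -1.03844726]
[[322.20537357  62.30194016]
 [320.83858113  72.09612186]]
T
124.0
[ 2.26000e-01  4.66193e+02 -2.66152e+02  3.65020e+01]
[ 2.26000e-01  4.66182e+02 -2.66150e+02  3.64640e+01]
[ 2.26000e-01  4.66192e+02 -2.66144e+02  3.66060e+01]
[ 2.2600e-01  4.6616e+02 -2.6611e+02  3.5203e+01]
[ 2.27000e-01  4.66225e+02 -2.66096e+02  3.91270e+01]
[ 2.27000e-01  4.66209e+02 -2.66129e+02  3.78990e+01]
....................................................
....................................................
....................................................
....................................................
....................................................
....................................................
....................................................
....................................................
....................................................
....................................................
.....
[... 1944 characters left out ...]
...........
....................................................
....................................................
....................................................
....................................................
....................................................
....................................................
....................................................
....................................................
....................................................
....................................................
....................................................
....................................................
....................................................
```

```bash
python3 - <<'E'
from h import *
im=cv2.imread('pics/w5.png');A=np.load('w5.npy');c=cam('wrist',dict(ee_rot=A[:,:3],eef_pos=A[:,3]))
R=A[:,:3];P=A[:,3]
tl=lambda v:P+R@np.array(v,float)
print(proj(c,[tl(v) for v in[(22,0,-2),(22,4.5,-2),(22,-4.5,-2),(0,0,-2),(-22,0,-2),(22,0,22)]]).round(1))
g=cv2.cvtColor(im,cv2.COLOR_BGR2GRAY)
for y in range(214,330,4):print(y,' '.join('%3d'%v for v in g[y,294:340]))
E
```

```text
[[320.7 234. ]
 [332.4 234. ]
 [308.9 234. ]
 [320.5 285. ]
 [320.4 331.2]
 [320.  214.5]]
214  36  36  36  35  34  36  35  37  37  37  37  39  38  37  38  36  38  36  39  37  37  38  37  39  39  38  38  39  37  39  37  37  37  35  39  37  36  38  36  37  37  36  36  34  36  35
218  36  35  36  38  37  37  37  38  37  36  37  39  37  37  38  37  38  38  36  38  39  37  38  38  37  37  39  38  37  37  39  37  38  38  38  38  37  36  37  36  37  37  35  37  36  34
222  34  37  35  36  36  38  37  38  37  38  38  37  38  37  35  36  35  36  37  36  36  36  37  37  35  35  35  35  36  36  37  38  38  37  38  37  36  37  36  38  36  37  36  34  36  35
226  35  37  37  36  38  36  38  36  37  39  38  37  37  34  35  36  36  36  35  37  36  36  36  36  37  36  37  36  35  36  35  33  36  38  37  37  36  36  36  36  38  36  36  37  36  35
230  36  36  39  36  36  36  36  38  37  38  37  38  35  33  34  34  36  37  37  37  37  38  37  38  37  37  37  36  35  35  36  34  34  38  38  37  37  36  36  36  37  38  36  35  36  34
234  35  36  35  37  37  38  38  38  38  39  39  36  33  33  35  35  
[... 3742 characters left out ...]
  16  23  44  46  49  50  51  51  52  52  51  52  52  52  51  51  49  48  48  42  16  15  18  17  18  15  13  13  14  14  13  12  14  13
318   9  10  12  13  14  17  14  11  17  15  18  17  18  23  44  46  48  48  49  52  52  53  52  52  53  53  51  51  50  49  48  41  23  21  17  16  16  14   8  12  14  14  16  12  12  11
322  13  11  13  15  18  16  14  11  15  16  19  17  18  24  43  47  48  50  51  51  51  53  53  52  52  53  52  51  49  48  47  44  27  18  19  20  19  13  14  14  15  14  13  13  14  12
326  11  13  13  16  14  13  14  17  28  20  20  18  28  60  79  68  53  49  50  52  52  51  53  51  52  51  51  52  49  48  47  45  30  20  16  19  21  25  16  13  17  14  13  13   8  10
```

Request:
drive_tool(
  steps=[
    {"offset": [0.5, 0.02, 0], "yaw": 0, "grip": -1},
    {"offset": [0.5, 0.02, 0], "yaw": 0, "grip": -1},
    {"offset": [0.5, 0.02, 0], "yaw": 0, "grip": -1},
    {"offset": [0.5, 0.02, 0], "yaw": 0, "grip": -1},
    {"offset": [0.5, 0.02, 0], "yaw": 0, "grip": -1},
    {"offset": [0.5, 0.02, 0], "yaw": 0, "grip": -1},
    {"offset": [0.5, 0.02, 0.1], "yaw": 0, "grip": -1},
    {"offset": [0.4, 0.02, 0.2], "yaw": 0, "grip": -1},
    {"offset": [0.16, 0, 0.3], "yaw": 0, "grip": -1},
    {"offset": [0, 0, 0], "yaw": 0, "grip": -1},
    {"offset": [0, 0, 0], "yaw": 0, "grip": -1},
    {"offset": [0, 0, 0], "yaw": 0, "grip": -1},
  ],
)

```text
time: 15.75
eef_pos: [466.5, -268.8, 276.9]
ee_rot: [[0.656, -0.755, 0.0], [-0.755, -0.656, -0.0], [0.0, -0.0, -1.0]]
contact_force: [0.2, 0.0, -0.6]
finger_gap: 7.1
grasp_force: 78.3
```

```bash
python3 - <<'E'
from h import *
o=monitor.observe();print(o['time'],o['eef_pos'],o['ee_rot'].round(3)[:2],o['contact_force'])
im=snapshot('scene');cv2.imwrite('pics/s6.png',im);s=cam('scene')
a=cv2.imread('pics/scene0.png')[140:275,400:515]
b=im[140:275,400:515]
cv2.imwrite('pics/s6c.png',np.hstack([cv2.resize(a,(398,466),interpolation=2),cv2.resize(b,(398,466),interpolation=2)]))
np.save('o6.npy',np.c_[o['ee_rot'],o['eef_pos']])
for p in[(466.4,-266.2,154),(466.4,-266.2,100),tuple(o['eef_pos']),tuple(o['eef_pos']-[0,0,100]),tuple(o['eef_pos']-[0,0,50])]:print(np.round(p),proj(s,p))
E
```

```text
15.75 [ 466.4533444  -268.80764465  276.86099407] [[ 0.656 -0.755  0.   ]
 [-0.755 -0.656 -0.   ]] [ 0.22258869  0.04838258 -0.63095109]
[ 466. -266.  154.] [[460.83181128 213.22055504]]
[ 466. -266.  100.] [[456.84030085 237.44174702]]
[ 466. -269.  277.] [[471.93698119 153.50392564]]
[ 466. -269.  177.] [[463.91969867 202.92165872]]
[ 466. -269.  227.] [[467.85784492 178.80666205]]
```

View pics/s6c.png

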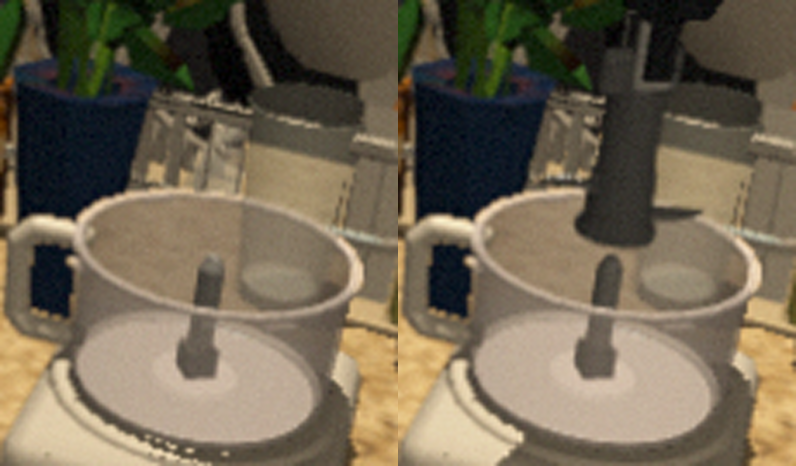

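The scene crop shows the hub foot centre at about (615,232), which lies on the line of the shaft (tip at (610,258)) extended up. Sideways they agree to within about 1 mm. I'll lower it slowly.

Request:
drive_tool(
  steps=[
    {"offset": [0, 0, 0.3], "yaw": 0, "grip": -1},
    {"offset": [0, 0, 0.3], "yaw": 0, "grip": -1},
    {"offset": [0, 0, 0.3], "yaw": 0, "grip": -1},
    {"offset": [0, 0, 0.3], "yaw": 0, "grip": -1},
    {"offset": [0, 0, 0], "yaw": 0, "grip": -1},
  ],
)

```text
time: 16.3
eef_pos: [465.8, -268.9, 244.9]
ee_rot: [[0.655, -0.755, -0.002], [-0.755, -0.655, 0.001], [-0.002, 0.001, -1.0]]
contact_force: [-0.6, 0.0, -1.4]
finger_gap: 7.4
grasp_force: 78.3
```

Request:
drive_tool(
  steps=[
    {"offset": [0, 0, 0.2], "yaw": 0, "grip": -1},
    {"offset": [0, 0, 0.2], "yaw": 0, "grip": -1},
    {"offset": [0, 0, 0.2], "yaw": 0, "grip": -1},
  ],
)

```text
time: 16.6
eef_pos: [466.6, -269.2, 231.3]
ee_rot: [[0.655, -0.755, 0.0], [-0.755, -0.655, -0.0], [0.0, -0.0, -1.0]]
contact_force: [-0.4, -0.7, -2.4]
finger_gap: 6.9
grasp_force: 78.3
```

Request:
drive_tool(
  steps=[
    {"offset": [0, 0, 0.1], "yaw": 0, "grip": -1},
    {"offset": [0, 0, 0.1], "yaw": 0, "grip": -1},
    {"offset": [0, 0, 0.1], "yaw": 0, "grip": -1},
    {"offset": [0, 0, 0], "yaw": 0, "grip": -1},
  ],
)

```text
time: 17.0
eef_pos: [466.4, -269.2, 223.7]
ee_rot: [[0.655, -0.755, -0.0], [-0.755, -0.655, 0.0], [-0.0, 0.0, -1.0]]
contact_force: [0.6, -0.1, -0.9]
finger_gap: 7.1
grasp_force: 78.3
```

Request:
drive_tool(
  steps=[
    {"offset": [0, 0, 0.1], "yaw": 0, "grip": -1},
    {"offset": [0, 0, 0.1], "yaw": 0, "grip": -1},
    {"offset": [0, 0, 0.1], "yaw": 0, "grip": -1},
    {"offset": [0, 0, 0], "yaw": 0, "grip": -1},
  ],
)

```text
time: 17.4
eef_pos: [466.4, -269.1, 216.1]
ee_rot: [[0.655, -0.755, -0.0], [-0.755, -0.655, 0.0], [-0.001, -0.0, -1.0]]
contact_force: [1.0, -0.1, -1.2]
finger_gap: 7.3
grasp_force: 78.2
```

Request:
drive_tool(
  steps=[
    {"offset": [0, 0, 0.1], "yaw": 0, "grip": -1},
    {"offset": [0, 0, 0.1], "yaw": 0, "grip": -1},
    {"offset": [0, 0, 0.1], "yaw": 0, "grip": -1},
    {"offset": [0, 0, 0.1], "yaw": 0, "grip": -1},
    {"offset": [0, 0, 0], "yaw": 0, "grip": -1},
  ],
)

```text
time: 17.9
eef_pos: [466.4, -269.1, 206.1]
ee_rot: [[0.655, -0.755, -0.0], [-0.755, -0.655, 0.0], [-0.001, 0.0, -1.0]]
contact_force: [-0.4, -0.9, -2.4]
finger_gap: 7.2
grasp_force: 78.1
```

Request:
drive_tool(
  steps=[
    {"offset": [0, 0, 0.08], "yaw": 0, "grip": -1},
    {"offset": [0, 0, 0.08], "yaw": 0, "grip": -1},
    {"offset": [0, 0, 0], "yaw": 0, "grip": -1},
    {"offset": [0, 0, 0], "yaw": 0, "grip": -1},
  ],
)

```text
time: 18.3
eef_pos: [466.6, -269.2, 202.5]
ee_rot: [[0.655, -0.755, 0.0], [-0.755, -0.655, 0.0], [0.0, -0.0, -1.0]]
contact_force: [0.6, 0.5, -1.4]
finger_gap: 7.2
grasp_force: 78.2
```

Request:
drive_tool(
  steps=[
    {"offset": [0, 0, 0.08], "yaw": 0, "grip": -1},
    {"offset": [0, 0, 0.08], "yaw": 0, "grip": -1},
    {"offset": [0, 0, 0], "yaw": 0, "grip": -1},
  ],
)

```text
time: 18.6
eef_pos: [466.5, -269.2, 198.3]
ee_rot: [[0.655, -0.755, 0.0], [-0.755, -0.655, 0.0], [-0.0, -0.0, -1.0]]
contact_force: [1.9, -0.1, -2.1]
finger_gap: 7.6
grasp_force: 78.2
```

The hub is past the square (underside at about 92 mm) with no resistance, so the angle is right. On to the catch.

Request:
drive_tool(
  steps=[
    {"offset": [0, 0, 0.08], "yaw": 0, "grip": -1},
    {"offset": [0, 0, 0.08], "yaw": 0, "grip": -1},
    {"offset": [0, 0, 0.08], "yaw": 0, "grip": -1},
    {"offset": [0, 0, 0], "yaw": 0, "grip": -1},
  ],
)

```text
time: 19.0
eef_pos: [466.7, -269.4, 192.9]
ee_rot: [[0.655, -0.755, 0.001], [-0.755, -0.655, -0.0], [0.001, -0.0, -1.0]]
contact_force: [1.1, -0.7, 3.0]
finger_gap: 7.2
grasp_force: 78.8
```

Request:
drive_tool(
  steps=[
    {"offset": [0, 0, 0.08], "yaw": 0, "grip": -1},
    {"offset": [0, 0, 0.08], "yaw": 0, "grip": -1},
    {"offset": [0, 0, 0], "yaw": 0, "grip": -1},
  ],
)

```text
time: 19.3
eef_pos: [466.4, -269.1, 187.8]
ee_rot: [[0.655, -0.755, -0.0], [-0.755, -0.655, 0.0], [-0.001, 0.0, -1.0]]
contact_force: [2.9, -1.7, -5.1]
finger_gap: 7.4
grasp_force: 78.0
```

Request:
drive_tool(
  steps=[
    {"offset": [0, 0, 0.08], "yaw": 0, "grip": -1},
    {"offset": [0, 0, 0], "yaw": 0, "grip": -1},
  ],
)

```text
time: 19.5
eef_pos: [466.4, -269.1, 186.0]
ee_rot: [[0.655, -0.755, -0.0], [-0.755, -0.655, 0.0], [-0.001, 0.0, -1.0]]
contact_force: [3.8, -1.6, -5.2]
finger_gap: 7.4
grasp_force: 78.1
```

Request:
drive_tool(
  steps=[
    {"offset": [0, 0, 0.08], "yaw": 0, "grip": -1},
    {"offset": [0, 0, 0], "yaw": 0, "grip": -1},
  ],
)

```text
time: 19.7
eef_pos: [466.9, -269.3, 185.7]
ee_rot: [[0.655, -0.755, 0.001], [-0.755, -0.655, -0.001], [0.001, -0.001, -1.0]]
contact_force: [0.1, 0.6, 5.8]
finger_gap: 7.3
grasp_force: 79.5
```

Request:
drive_tool(
  steps=[
    {"offset": [0, 0, 0.08], "yaw": 0, "grip": -1},
    {"offset": [0, 0, 0.06], "yaw": 0, "grip": -1},
    {"offset": [0, 0, 0], "yaw": 0, "grip": -1},
  ],
)

```text
time: 20.0
eef_pos: [467.5, -269.6, 185.6]
ee_rot: [[0.655, -0.755, 0.004], [-0.755, -0.655, -0.002], [0.004, -0.001, -1.0]]
contact_force: [-7.1, 5.3, 28.7]
finger_gap: 7.5
grasp_force: 83.0
```

It stops hard at z=185.6 with 28.7 N, which is exactly the seat height. I'll unload, open and withdraw upward.

Request:
drive_tool(
  steps=[
    {"offset": [0, 0, -0.12], "yaw": 0, "grip": -1},
    {"offset": [0, 0, 0], "yaw": 0, "grip": -0.2},
    {"offset": [0, 0, 0], "yaw": 0, "grip": -0.2},
    {"offset": [0, 0, 0], "yaw": 0, "grip": -0.2},
    {"offset": [0, 0, 0], "yaw": 0, "grip": -0.2},
    {"offset": [0, 0, 0], "yaw": 0, "grip": -0.2},
    {"offset": [0, 0, -0.2], "yaw": 0, "grip": -0.2},
    {"offset": [0, 0, -0.5], "yaw": 0, "grip": -0.2},
    {"offset": [0, 0, -0.8], "yaw": 0, "grip": -0.2},
    {"offset": [0, 0, -0.8], "yaw": 0, "grip": -0.2},
    {"offset": [0, 0, -0.8], "yaw": 0, "grip": -0.2},
    {"offset": [0, 0, 0], "yaw": 0, "grip": -0.2},
    {"offset": [0, 0, 0], "yaw": 0, "grip": -0.2},
  ],
)

```text
time: 21.3
eef_pos: [466.8, -269.3, 262.5]
ee_rot: [[0.655, -0.755, 0.002], [-0.755, -0.655, -0.001], [0.002, -0.001, -1.0]]
contact_force: [-0.5, 0.0, -0.6]
finger_gap: 34.0
grasp_force: 0.0
```

```bash
python3 - <<'E'
from h import *
o=monitor.observe();print(o['time'],o['eef_pos'],o['contact_force'],o['finger_gap'])
im=snapshot('wrist');cv2.imwrite('pics/w7.png',im);c=cam('wrist',o)
g=cv2.cvtColor(im,cv2.COLOR_BGR2GRAY)
R=o['ee_rot'];ax=np.array([466.4,-269.1,0])
for top in(187,197,205):
    print(top,proj(c,[ax+R@np.array([d,0,0])+[0,0,top] for d in(22,-22)]).round(1).tolist())
for y in range(180,300,4):print(y,' '.join('%3d'%v for v in g[y,298:338:2]))
s=cv2.cvtColor(snapshot('scene'),cv2.COLOR_BGR2GRAY);cv2.imwrite('pics/s7.png',s)
print(proj(cam('scene'),[ax+[0,0,z] for z in(79,171,187,197)]).round(1).tolist())
for y in range(180,250,3):print(y,' '.join('%3d'%v for v in s[y,440:485:2]))
E
```

```text
21.3 [ 466.80548136 -269.33566849  262.50422966] [-0.49723682  0.01874565 -0.62860241] 34.04168576486679
187 [[319.4, 187.8], [319.3, 254.6]]
197 [[319.5, 191.9], [319.4, 261.5]]
205 [[319.6, 195.4], [319.5, 267.5]]
180  49  28  27  26  27  27  29  30  29  27  28  28  26  28  26  26  25  27  30  37
184  29  25  26  29  28  28  27  28  28  28  27  24  28  26  27  27  28  26  28  33
188  28  23  28  27  28  28  21  26  26  27  27  26  24  28  28  28  26  26  25  29
192  27  25  28  26  27  26  26  31  34  33  34  31  28  26  28  29  25  25  25  28
196  25  26  29  28  30  33  33  38  39  40  39  36  34  34  30  29  27  26  24  34
200  28  28  30  34  38  29  33  38  39  40  38  37  33  32  36  34  30  28  27  86
204  28  30  35  38  31  27  31  38  36  40  38  37  32  31  32  36  37  32  29  93
208  38  36  34  30  29  33  34  37  38  40  40  38  34  38  30  29  34  38  31  57
212  58  93  31  28  29  30  32  37  40  40  40  37  31  29  30  29  30  38  31  41
216  56  98  47  29  30  31  34  37  40  41  39  39  33  33  29  27  28  38  29  69
220  50  77  83  40  28  37  32  36  39  39 
[... 3304 characters left out ...]
 122 103 109 102 104 102 104
231 157 160 159 165 163  97  86  99 101 115 128 149 165 164 159 168 165 181 171 162 155 150 158
234  87  90  93  92 103  86  88  91  95  91  95  94  93  92 157 151 136 119 122 131 131 132 130
237 177 176 161 149 115  96  87  92  92  93  95  94  95 112 191 181 158 164 158 138 113 107 109
240 176 178 178 180  96  86  93  92  93  97  94  93  94 106 142 142 155 170 175 163 154 152 120
243 180 176 179  96  82  83  90  88  90  94  94  95  94  99  97  98  93  96  99 120 174 160 146
246 179 179 180  83  84  91  91  93  89  94  93  96  92 105 176 177 180 183 180 181 180 181 180
249 179 174 185 169  94  96 108 111  94  91  94  97  90 111 188 181 180 179 184 182 183 181 182
```

```bash
python3 -c "
from workcell import ctrl
print(ctrl.finish_job())"
```

```text
the job is handed in; nothing more can be done
None
```

The blade is home on the shaft: it met the seat at the expected height under a 29 N push, both cameras show its top at home height, and I let go, backed clear and handed in at about 21 s, with the tray, garlic and lemon left in place as far as I know (I took no picture of them at the end).

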